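Close the tea caddy and offer the tea ball on its dish, handle first

TASK

I am at the sink on your left with the teapot: push the loose lid down into the mouth of the tea caddy until it sits level and flush on the rim, then let go of it. Then take the handled dish with the tea ball in it by its rim, leaving the handle free for my hand, lift it off the hob first, and once it is clear of the glass turn it a quarter turn, level and gently so that the ball stays in the middle, until the handle points straight left towards the sink. Finish holding the dish still and level like that, at least a hand's breadth (10 cm) above the left half of the hob; do not put it down, and leave the other things in reach where they are.

Things in the scene. Friction and masses are not known exactly. Their poses are not given: they have to be found in the camera images.
- caddy: tea caddy, an open round brushed-steel canister, 100 mm across, 105 mm high, wall 3 mm, about 0.7 kg, standing loose on the right of the hob; origin at the centre of its underside, z up. A springy rubber seal ring just inside the mouth leaves an 82 mm bore and yields outwards; the steel mouth is about 92 mm
- caddy_rim (a point): centre of the caddy's mouth, at the height of the rim's top edge (105 mm above its underside)
- lid: the caddy's push-in lid, steel, 100.6 mm across, 0.09 kg, lying knob up on the hob; origin at the centre of the plug's underside, z up. Plug: taper from 72 mm across at the bottom to an 85 mm lip at 5 to 6.5 mm, 79 mm neck above it; flange from 17 to 22 mm; dark wooden knob 25 mm across from 30 to 49.5 mm, on an 18 mm neck
- lid_flange (a point): centre of the flange's underside, 17 mm above the lid's origin; meets caddy_rim when the lid is home. Laid on the mouth, the lid stops on the seal 7 to 10 mm too high; a straight push of about 7 to 15 N at its middle sends the lip past the seal, and it stays down with the flange on the rim
- lid_knob (a point): middle of the knob's grip, on the lid's axis, 39 mm above the lid's origin
- dish: shallow round white ceramic dish with one straight flat handle, standing loose on the left of the hob, 0.22 kg, 150 mm across, 39 mm high; origin at the centre of its underside, z up; the handle points along its own -x (towards the robot at the start, within about 20 degrees)
- dish_handle (a point): middle of the hand's grip on the dish's handle, 110 mm from the dish's axis on its -x side, 32 mm above its underside; the handle is 20 to 25 mm wide, 8 mm thick and ends at 135 mm
- dish_rim (a point): top of the dish's rim, middle of the wall, opposite the handle (72.5 mm from the axis on +x, 39 mm up). The rim is an upright wall 5 mm thick all round (radius 70 to 75 mm, straight from 25 to 39 mm high); inside, the floor is a smooth hollow, 5 mm up at the middle, 10 mm at radius 40, 18 mm at radius 60
- tea_ball_center (a point): centre of the tea ball, a perforated steel sphere 44 mm across, 45 g, that stands loose in the middle of the dish and rolls easily
- sink_edge (a point): fixed point on the right-hand edge of the sink, to the left (+y) of the hob; its axes are the world's
- honey_jar: bystander: glass jar of honey, 63 mm across, 95 mm high; origin at the centre of its underside
- teaspoon: bystander: teaspoon lying on the hob, 139 mm long; origin at its middle, underside
- tumbler: bystander: empty drinking glass, 80 mm across, 91 mm high; origin at the centre of its underside
- tin_a: bystander: small food tin at the right front, 58 mm across, 72 mm high; origin at the centre of its underside
- pepper_mill: bystander: wooden pepper mill, 58 mm across, 150 mm high, at the back left; origin at the centre of its underside
- salt_shaker: bystander: glass salt shaker, 44 mm across, 90 mm high; origin at the centre of its underside
There are look-alikes about, which are no part of the job. Of the things shaped like the part that bears tea_ball_center, the bare steel one is meant.

How it is judged:
By the outcome, as a careful person would: the job done as asked, in the order asked, and still so for the second after the job is handed in, while the arm keeps its last pose, push and grip.
It also fails if it takes over 64 s, if anything falls off the work surface, if the arm or the gripper's body presses on something with over 40 N, if the wrist force passes 120 N, or if a joint passes its speed limit or range.

ROBOT

A 6-joint arm with a two-finger parallel gripper is mounted at the origin on a cart in front of the work surface, level with it; the furniture and walls round the work are solid. World frame = base frame: x ahead of the robot, y to its left, z up, the work surface at z = 0. Lengths are in mm, angles in degrees, forces in N, time in s.
With the tool pointing down it reaches from about 300 to 850 mm from the base axis. Payload 4.2 kg.
Tool frame: the origin (TCP) lies midway between the tips of the shut fingers; the grasp point (between the pads) lies 19 mm behind it (env.grasp_offset is the distance from the TCP to the grasp point, in mm); z points along the fingers, y is the direction in which the jaws open and shut (so a half turn about z gives the same grasp; the last joint's range is limited). The gripper opens to 91 mm and grips with 3 to 60 N. Pads are 32 mm wide; open, the fingers measure 118 mm over their backs; the gripper's body (76 mm by 178 mm) begins 60 mm behind the grasp point.
Start: joints at [-66.692, 18.312, 89.639, -0, 72.044, -1.146], TCP at [238.032, -523.435, 213.976] pointing down, gripper open.
Joint ranges: [-177.97, 177.97], [-48.28, 115.42], [12.27, 149.76], [-77.06, 257.06], [2.81, 150.46], [-146.56, 146.56]. Speed limits (degrees/s): [147.25, 147.25, 180, 180, 180, 180].

INTERFACE

Orientations are given as [roll, pitch, yaw] about the fixed x, y, z axes, in that order (R = Rz(yaw) Ry(pitch) Rx(roll)).
In Python, from workcell import state, grab_frame, camera_info, workorder, env gives the robot as it stands.
- The arm moves only by the shell command python3 -m creep 'ROWS' [FORCE]. ROWS is JSON, a list of rows, each an object of numbers: "dx", "dy", "dz": the shift along the tool's x, y, z in m; "yaw": the turn about the tool's z in degrees; "hand": the finger opening in m, from 0 to 0.0912. A call has 1 to 10 rows; each row is the pose to reach, as a shift and turn from the pose commanded when the call began, along the tool's axes at that moment; what a row does not reach only later rows make up. A row lasts 1/10 s, in which the tool goes at most 50 mm and 8.59 degrees, less where a joint would pass 70% of its speed; a pose out of reach is approached as far as the arm can. A call with a gripper value outside its range is refused whole. The fingers move at their own pace and stop on an object; FORCE is the grip in N (left out, the last holds). Time passes only in rows, so rows that repeat a pose let the fingers close. It gives the time, the measured TCP pose, the force and the opening at its end, in the units of the state.
- state(): the state, without advancing time (a new reading comes with each control period).
- grab_frame(name): name is "side" or "top"; returns the picture (420x560x3 uint8, red, green, blue); there is no depth.
- camera_info(name): a dict with "K" (3x3 intrinsics, pixels), "eye" and "orientation" of the camera in the world. Camera axes: x right, y up, looking along -z (the intrinsics and any distortion apply to the point x, -y, -z); pixel columns grow to the right and rows downward; lengths in mm; the calibration is good to about 2 mm. A picture is of the moment at which its call begins. camera_info takes no time and is no camera call.
- workorder.job_done(): hands the job in, once; it reports no verdict.
The state is a dict: "time_s": time; "qpos": joint angles; "qvel": joint speeds; "effort": joint torques, N m; "ee_pos": TCP position; "ee_rot": TCP orientation; "force": force on the tool from outside, world axes, zero at the start; "torque": the same for the moment, N m; "gripper_width": finger opening in mm.
Only numpy, scipy, OpenCV 4.12 (cv2) and the standard library are available. Lean on these libraries where they do the work, as an engineer would, in place of code of your own. Each camera call takes 0.05 s, during which the arm holds its last target. There are 200 camera calls.

## Working session

There is one attempt and no reset: what is moved stays moved. The work goes in short steps, Python scripts to look and compute and a shell command to move; the robot and the scene stay as the last step left them, time stands still between calls to the robot, and variables do not carry over. Pictures are saved under pics/ and viewed, on a budget of 10 in all, crops included, one or two more only if the job needs it, and the job is handed in when it is done.

```bash
ls; mkdir -p pics
python3 - <<'E'
from workcell import state, grab_frame, camera_info
import cv2
print(state())
for n in("top","side"):
    print(n,camera_info(n)); cv2.imwrite(f"pics/{n}0.png",grab_frame(n)[:,:,::-1])
E
```

```text
pics
{'time_s': 0.0, 'qpos': array([-6.66914437e+01,  1.83505302e+01,  8.97086508e+01, -4.88163449e-04,
        7.20425091e+01, -1.14549309e+00]), 'qvel': array([ 0.05831846,  0.02651644, -0.05392912,  0.01924005,  0.09098053,
        0.01448909]), 'effort': array([-2.33485280e-04, -4.12454188e+01, -2.31973690e+01,  7.27198203e-02,
        4.53135360e-02, -1.41114838e-04]), 'ee_pos': array([ 237.82550876, -522.94091108,  213.11620346]), 'ee_rot': array([-1.79898321e+02, -1.56889340e-03,  2.44541989e+01]), 'force': array([-0.63839101,  0.27695697,  0.01201151]), 'torque': array([ 0.01599469, -0.04239832, -0.0205566 ]), 'gripper_width': 91.28335325585249}
top {'K': array([[401.97811859,   0.        , 286.11315571],
       [  0.        , 401.97811859, 203.77278416],
       [  0.        ,   0.        ,   1.        ]]), 'eye': array([ 387.28507708,   44.92479112, 1274.73459295]), 'orientation': array([  9.16726947,  -0.40407363, -88.58300905])}
side {'K': array([[402.65999229,   0.        , 281.22412694],
       [  0.        , 402.65999229, 219.44393331],
       [  0.        ,   0.        ,   1.        ]]), 'eye': array([493.39223325, 966.40088481, 629.23736738]), 'orientation': array([  59.62824919,    1.28265641, -174.99063127])}
```

View pics/top0.png

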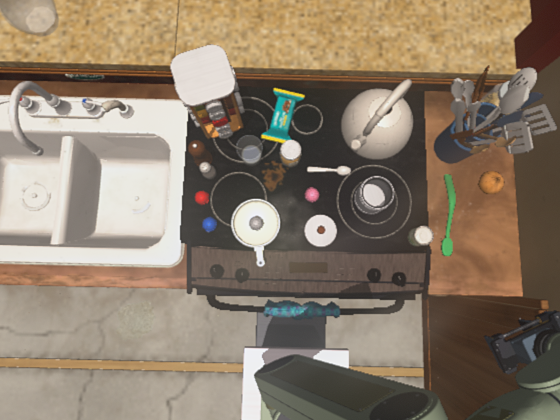

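View pics/side0.png

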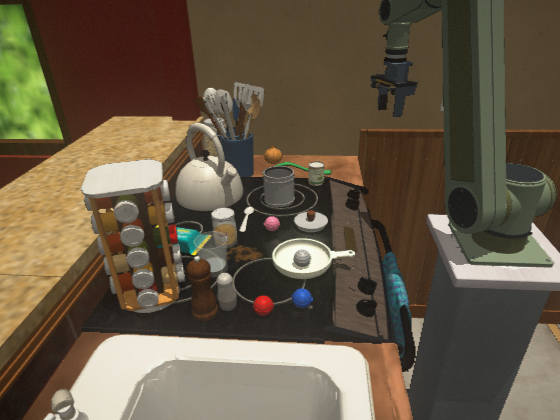

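```bash
cat > h.py <<'E'
import numpy as np, cv2
from scipy.spatial.transform import Rotation as R
from workcell import state, grab_frame, camera_info
def cam(n):
    c=camera_info(n); return c["K"],np.array(c["eye"]),R.from_euler("xyz",c["orientation"],degrees=True).as_matrix()
def ray(n,u,v):
    K,e,M=cam(n); d=np.array([(u-K[0,2])/K[0,0],-(v-K[1,2])/K[1,1],-1]); return e,M@d
def onz(n,u,v,z):
    e,d=ray(n,u,v); return e+d*(z-e[2])/d[2]
def proj(n,p):
    K,e,M=cam(n); q=M.T@(np.asarray(p,float)-e); return np.array([K[0,2]-K[0,0]*q[0]/q[2],K[1,2]+K[1,1]*q[1]/q[2]])
def circ(pts):  # least squares circle
    p=np.asarray(pts,float); A=np.c_[2*p,np.ones(len(p))]; s=np.linalg.lstsq(A,(p**2).sum(1),rcond=None)[0]
    return s[0],s[1],np.sqrt(s[2]+s[0]**2+s[1]**2)
E
python3 - <<'E'
from h import *
im=cv2.imread("pics/top0.png"); hsv=cv2.cvtColor(im,cv2.COLOR_BGR2HSV)
bright=((hsv[:,:,2]>120)&(hsv[:,:,1]<90)).astype(np.uint8)*255
def comp(x0,y0,x1,y1):
    m=np.zeros_like(bright); m[y0:y1,x0:x1]=bright[y0:y1,x0:x1]
    cs,_=cv2.findContours(m,cv2.RETR_EXTERNAL,cv2.CHAIN_APPROX_NONE); return max(cs,key=cv2.contourArea)[:,0,:]
for nm,b,z in(("lid",(295,205,345,255),22),("dish",(222,190,290,275),39),("caddy",(345,165,405,225),105)):
    c=comp(*b); w=np.array([onz("top",u,v,z)[:2] for u,v in c])
    ok=np.ones(len(w),bool)
    for _ in range(6):
        x,y,r=circ(w[ok]); dd=np.hypot(w[:,0]-x,w[:,1]-y)-r; ok=abs(dd)<max(3,2*np.median(abs(dd)))
    print(nm,x,y,r,ok.sum(),len(w))
    if nm=="dish":
        dd=np.hypot(w[:,0]-x,w[:,1]-y); k=w[dd>90]; h=k.mean(0)-[x,y]; print("handle dir",np.degrees(np.arctan2(h[1],h[0])), dd.max())
for nm,u,v,z in (("knob",321,230,49),("ball",256,223,27),("pink",312,195,22),("tumbler",249,149,91),("honey",290,152,95),("pepper",197,148,150),("salt",207,170,90),("red",202,198,22),("blue",209,225,22),("spoon",345,170,5)):
    print(nm,onz("top",u,v,z).round())
a=cv2.resize(im[140:280,190:430],None,fx=3.3,fy=3.3,interpolation=cv2.INTER_CUBIC)
cv2.imwrite("pics/crop1.png",a)
E
```

```text
lid 508.30615047422765 -66.99405851871097 49.64631044358595 90 90
dish 525.7488211383848 135.0314812256902 75.26345628431511 128 177
handle dir -170.96485865640977 136.67646322401947
caddy 616.9476802580617 -225.88898719771305 50.228258872767256 96 103
knob [507. -68.  49.]
ball [526. 133.  27.]
pink [620. -40.  22.]
tumbler [745. 159.  91.]
honey [737.  33.  95.]
pepper [726. 303. 150.]
salt [676. 283.  90.]
red [601. 307.  22.]
blue [516. 280.  22.]
spoon [ 708. -147.    5.]
```

View pics/crop1.png

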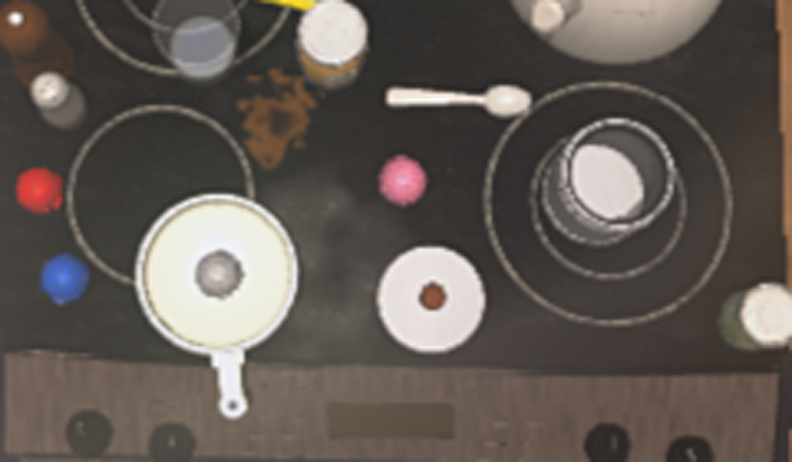

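Choosing: the ball candidates are steel (256,223) in the dish, pink (312,195), red (202,198) and blue (209,225), so the steel one in the handled dish is meant. The lid with the brown knob is at (320,231), and the caddy mouth is at about (375,195). The crop confirms each one. Moving above the lid now.

```bash
python3 -m creep '[{"dx":0.02,"dy":-0.014,"yaw":2,"dz":0},{"dx":0.05,"dy":-0.035,"yaw":4,"dz":0},{"dx":0.085,"dy":-0.06,"yaw":7,"dz":0},{"dx":0.12,"dy":-0.084,"yaw":10,"dz":0},{"dx":0.155,"dy":-0.108,"yaw":13,"dz":0},{"dx":0.19,"dy":-0.133,"yaw":16,"dz":0},{"dx":0.225,"dy":-0.157,"yaw":19,"dz":0.005},{"dx":0.26,"dy":-0.182,"yaw":21,"dz":0.01},{"dx":0.295,"dy":-0.206,"yaw":23,"dz":0.015},{"dx":0.33,"dy":-0.23,"yaw":24.45,"dz":0.02}]' 20
```

```text
validation failed for argument at $[0]...
```

```bash
python3 -m creep '[{"dx":0.02,"dy":-0.014,"dz":0,"yaw":2,"hand":0.09},{"dx":0.05,"dy":-0.035,"dz":0,"yaw":4,"hand":0.09},{"dx":0.085,"dy":-0.06,"dz":0,"yaw":7,"hand":0.09},{"dx":0.12,"dy":-0.084,"dz":0,"yaw":10,"hand":0.09},{"dx":0.155,"dy":-0.108,"dz":0,"yaw":13,"hand":0.09},{"dx":0.19,"dy":-0.133,"dz":0,"yaw":16,"hand":0.09},{"dx":0.225,"dy":-0.157,"dz":0.005,"yaw":19,"hand":0.09},{"dx":0.26,"dy":-0.182,"dz":0.01,"yaw":21,"hand":0.09},{"dx":0.295,"dy":-0.206,"dz":0.015,"yaw":23,"hand":0.09},{"dx":0.33,"dy":-0.23,"dz":0.02,"yaw":24.45,"hand":0.09}]' 20
```

```text
time_s: 1.1
ee_pos: [443.6, -175.8, 193.6]
ee_rot: [180.0, 0.0, -0.1]
force: [1.4, -0.1, -0.2]
gripper_width: 89.9
```

```bash
python3 -m creep '[{"dx":0.015,"dy":-0.025,"dz":0.01,"yaw":0,"hand":0.07},{"dx":0.032,"dy":-0.054,"dz":0.03,"yaw":0,"hand":0.07},{"dx":0.048,"dy":-0.082,"dz":0.05,"yaw":0,"hand":0.07},{"dx":0.059,"dy":-0.1,"dz":0.07,"yaw":0,"hand":0.07},{"dx":0.064,"dy":-0.1085,"dz":0.085,"yaw":0,"hand":0.07},{"dx":0.064,"dy":-0.1085,"dz":0.1,"yaw":0,"hand":0.07},{"dx":0.064,"dy":-0.1085,"dz":0.1,"yaw":0,"hand":0.07}]' 20
python3 - <<'E'
from h import *
print(state()["ee_pos"],state()["ee_rot"])
a=grab_frame("top")[:,:,::-1];b=grab_frame("side")[:,:,::-1]
cv2.imwrite("pics/b2.png",np.hstack([cv2.resize(a[160:270,240:380],(392,308)),cv2.resize(b[150:260,240:380],(392,308))]))
s=cv2.imread("pics/side0.png")
print("knob pred side px",proj("side",[507.8,-67.3,49.5]),"ball",proj("side",[526,134,27]),"caddy rim",proj("side",[617,-226,105]))
E
```

```text
time_s: 1.8
ee_pos: [505.5, -68.2, 91.8]
ee_rot: [-180.0, 0.3, 0.1]
force: [-1.1, 0.0, -0.2]
gripper_width: 69.6
[505.46650401 -68.24683323  91.76412927] [-1.79957679e+02  3.10499340e-01  5.91097628e-02]
knob pred side px [311.50504284 211.70798896] ball [302.37361073 258.05344206] caddy rim [278.96898371 171.87659203]
```

View pics/b2.png

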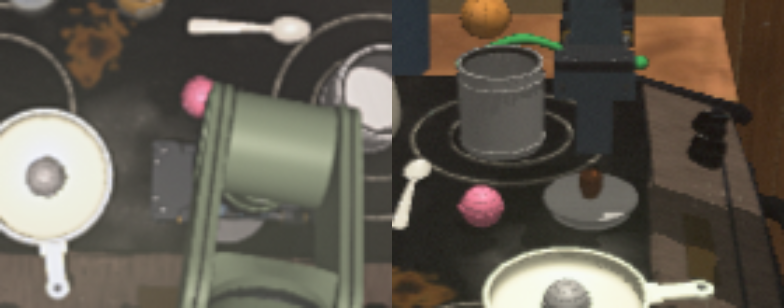

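```bash
python3 -m creep '[{"dx":0,"dy":-0.001,"dz":0.015,"yaw":0,"hand":0.06},{"dx":0.0005,"dy":-0.0015,"dz":0.03,"yaw":0,"hand":0.06},{"dx":0.0005,"dy":-0.0015,"dz":0.045,"yaw":0,"hand":0.06},{"dx":0.0005,"dy":-0.0015,"dz":0.055,"yaw":0,"hand":0.06},{"dx":0.0005,"dy":-0.0015,"dz":0.06,"yaw":0,"hand":0.06},{"dx":0.0005,"dy":-0.0015,"dz":0.06,"yaw":0,"hand":0.06},{"dx":0.0005,"dy":-0.0015,"dz":0.06,"yaw":0,"hand":0.06}]' 20
```

```text
time_s: 2.6
ee_pos: [508.2, -67.6, 34.5]
ee_rot: [180.0, -0.1, -0.0]
force: [1.0, 0.2, -0.8]
gripper_width: 60.3
```

```bash
python3 -m creep '[{"dx":0,"dy":0,"dz":0.004,"yaw":0,"hand":0.06},{"dx":0,"dy":0,"dz":0.007,"yaw":0,"hand":0.04},{"dx":0,"dy":0,"dz":0.007,"yaw":0,"hand":0.03},{"dx":0,"dy":0,"dz":0.007,"yaw":0,"hand":0.02},{"dx":0,"dy":0,"dz":0.007,"yaw":0,"hand":0.015},{"dx":0,"dy":0,"dz":0.007,"yaw":0,"hand":0.015},{"dx":0,"dy":0,"dz":0.007,"yaw":0,"hand":0.015},{"dx":0,"dy":0,"dz":0.007,"yaw":0,"hand":0.015}]' 40
python3 -m creep '[{"dx":0,"dy":0,"dz":-0.005,"yaw":0,"hand":0.015},{"dx":0,"dy":0,"dz":-0.015,"yaw":0,"hand":0.015},{"dx":0,"dy":0,"dz":-0.03,"yaw":0,"hand":0.015},{"dx":0,"dy":0,"dz":-0.05,"yaw":0,"hand":0.015},{"dx":0,"dy":0,"dz":-0.075,"yaw":0,"hand":0.015},{"dx":0,"dy":0,"dz":-0.1,"yaw":0,"hand":0.015},{"dx":0,"dy":0,"dz":-0.115,"yaw":0,"hand":0.015},{"dx":0,"dy":0,"dz":-0.123,"yaw":0,"hand":0.015},{"dx":0,"dy":0,"dz":-0.123,"yaw":0,"hand":0.015}]'
```

```text
time_s: 3.4
ee_pos: [507.8, -67.5, 27.0]
ee_rot: [180.0, -0.0, 0.0]
force: [-0.2, 0.3, -0.5]
gripper_width: 24.3
time_s: 4.3
ee_pos: [508.3, -67.6, 151.3]
ee_rot: [180.0, -0.2, 0.0]
force: [-0.1, -0.1, -1.0]
gripper_width: 23.9
```

```bash
python3 -m creep '[{"dx":0.005,"dy":0.007,"dz":0,"yaw":0,"hand":0.015},{"dx":0.015,"dy":0.022,"dz":0,"yaw":0,"hand":0.015},{"dx":0.03,"dy":0.044,"dz":0,"yaw":0,"hand":0.015},{"dx":0.05,"dy":0.073,"dz":0,"yaw":0,"hand":0.015},{"dx":0.07,"dy":0.102,"dz":0,"yaw":0,"hand":0.015},{"dx":0.09,"dy":0.131,"dz":0,"yaw":0,"hand":0.015},{"dx":0.102,"dy":0.148,"dz":0,"yaw":0,"hand":0.015},{"dx":0.1085,"dy":0.158,"dz":0,"yaw":0,"hand":0.015},{"dx":0.1085,"dy":0.158,"dz":0,"yaw":0,"hand":0.015},{"dx":0.1085,"dy":0.158,"dz":0,"yaw":0,"hand":0.015}]'
python3 - <<'E'
from h import *
print(state()["ee_pos"],state()["force"])
a=grab_frame("top")[:,:,::-1];b=grab_frame("side")[:,:,::-1]
cv2.imwrite("pics/top3.png",a);cv2.imwrite("pics/side3.png",b)
cv2.imwrite("pics/b3.png",np.hstack([cv2.resize(a[140:250,310:450],(392,308)),cv2.resize(b[110:220,210:350],(392,308))]))
E
```

```text
time_s: 5.3
ee_pos: [615.6, -225.2, 149.2]
ee_rot: [-179.9, 0.1, -0.0]
force: [-0.6, 0.8, 0.2]
gripper_width: 23.6
[ 615.56199354 -225.19441877  149.16369646] [-0.64238895  0.80035482  0.21558492]
```

View pics/b3.png

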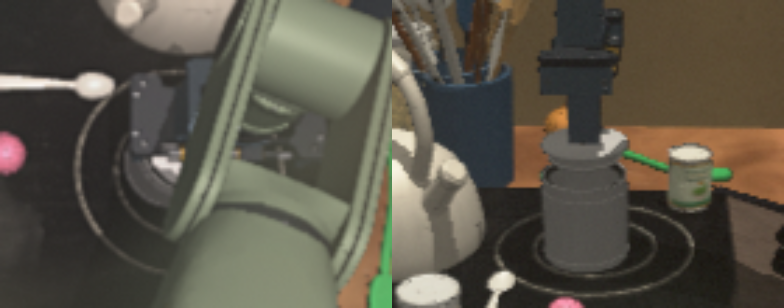

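```bash
python3 -m creep '[{"dx":0.0007,"dy":0,"dz":0.006,"yaw":0,"hand":0.015},{"dx":0.0007,"dy":0,"dz":0.014,"yaw":0,"hand":0.015},{"dx":0.0007,"dy":0,"dz":0.02,"yaw":0,"hand":0.015},{"dx":0.0007,"dy":0,"dz":0.023,"yaw":0,"hand":0.015},{"dx":0.0007,"dy":0,"dz":0.024,"yaw":0,"hand":0.015},{"dx":0.0007,"dy":0,"dz":0.024,"yaw":0,"hand":0.015}]'
python3 -m creep '[{"dx":0,"dy":0,"dz":0.001,"yaw":0,"hand":0.015},{"dx":0,"dy":0,"dz":0.002,"yaw":0,"hand":0.015},{"dx":0,"dy":0,"dz":0.003,"yaw":0,"hand":0.015},{"dx":0,"dy":0,"dz":0.004,"yaw":0,"hand":0.015},{"dx":0,"dy":0,"dz":0.004,"yaw":0,"hand":0.015}]'
```

```text
time_s: 6.0
ee_pos: [616.9, -225.7, 126.0]
ee_rot: [180.0, -0.0, 0.0]
force: [0.1, 0.3, 0.2]
gripper_width: 24.1
time_s: 6.5
ee_pos: [617.5, -226.2, 123.2]
ee_rot: [179.9, -0.1, 0.0]
force: [-1.6, -0.5, 4.8]
gripper_width: 24.1
```

Touching the seal (4.8 N). Now pressing straight down.

```bash
python3 -m creep '[{"dx":0,"dy":0,"dz":0.001,"yaw":0,"hand":0.015},{"dx":0,"dy":0,"dz":0.002,"yaw":0,"hand":0.015},{"dx":0,"dy":0,"dz":0.003,"yaw":0,"hand":0.015},{"dx":0,"dy":0,"dz":0.003,"yaw":0,"hand":0.015}]'
python3 -m creep '[{"dx":0,"dy":0,"dz":0.001,"yaw":0,"hand":0.015},{"dx":0,"dy":0,"dz":0.002,"yaw":0,"hand":0.015},{"dx":0,"dy":0,"dz":0.003,"yaw":0,"hand":0.015},{"dx":0,"dy":0,"dz":0.003,"yaw":0,"hand":0.015}]'
```

```text
time_s: 6.9
ee_pos: [616.8, -225.8, 118.1]
ee_rot: [180.0, 0.0, -0.0]
force: [1.7, -2.1, -2.2]
gripper_width: 24.1
time_s: 7.3
ee_pos: [616.8, -225.1, 115.6]
ee_rot: [-180.0, 0.0, 0.0]
force: [0.6, 0.1, -0.9]
gripper_width: 24.3
```

```bash
python3 -m creep '[{"dx":0,"dy":0,"dz":0.0005,"yaw":0,"hand":0.015},{"dx":0,"dy":0,"dz":0.001,"yaw":0,"hand":0.015},{"dx":0,"dy":0,"dz":0.001,"yaw":0,"hand":0.015}]'
python3 -m creep '[{"dx":0,"dy":0,"dz":0.0005,"yaw":0,"hand":0.015},{"dx":0,"dy":0,"dz":0.001,"yaw":0,"hand":0.015},{"dx":0,"dy":0,"dz":0.001,"yaw":0,"hand":0.015}]'
```

```text
time_s: 7.6
ee_pos: [616.9, -225.3, 115.1]
ee_rot: [-180.0, -0.0, 0.0]
force: [-0.5, 0.0, -0.3]
gripper_width: 24.0
time_s: 7.9
ee_pos: [616.9, -225.2, 115.0]
ee_rot: [-180.0, -0.0, 0.0]
force: [-2.3, 0.7, 5.1]
gripper_width: 24.1
```

```bash
python3 -m creep '[{"dx":0,"dy":0,"dz":0.0005,"yaw":0,"hand":0.015},{"dx":0,"dy":0,"dz":0.001,"yaw":0,"hand":0.015},{"dx":0,"dy":0,"dz":0.0015,"yaw":0,"hand":0.015},{"dx":0,"dy":0,"dz":0.0015,"yaw":0,"hand":0.015}]'
```

```text
time_s: 8.3
ee_pos: [617.0, -225.3, 115.0]
ee_rot: [180.0, -0.1, 0.0]
force: [-4.0, 2.3, 11.4]
gripper_width: 23.6
```

```bash
python3 -m creep '[{"dx":0,"dy":0,"dz":-0.001,"yaw":0,"hand":0.015},{"dx":0,"dy":0,"dz":-0.002,"yaw":0,"hand":0.015},{"dx":0,"dy":0,"dz":-0.002,"yaw":0,"hand":0.03},{"dx":0,"dy":0,"dz":-0.002,"yaw":0,"hand":0.05},{"dx":0,"dy":0,"dz":-0.002,"yaw":0,"hand":0.05},{"dx":0,"dy":0,"dz":-0.002,"yaw":0,"hand":0.05}]'
python3 -m creep '[{"dx":0,"dy":0,"dz":-0.005,"yaw":0,"hand":0.05},{"dx":0,"dy":0,"dz":-0.02,"yaw":0,"hand":0.05},{"dx":0,"dy":0,"dz":-0.04,"yaw":0,"hand":0.05},{"dx":0,"dy":0,"dz":-0.06,"yaw":0,"hand":0.05},{"dx":0,"dy":0,"dz":-0.075,"yaw":0,"hand":0.05},{"dx":0,"dy":0,"dz":-0.08,"yaw":0,"hand":0.05}]'
```

```text
time_s: 8.9
ee_pos: [616.9, -225.5, 114.0]
ee_rot: [180.0, 0.0, 0.0]
force: [1.0, -0.7, 0.3]
gripper_width: 49.1
time_s: 9.5
ee_pos: [617.9, -225.8, 196.8]
ee_rot: [179.9, -0.2, 0.0]
force: [-0.3, -0.2, 1.0]
gripper_width: 49.6
```

```bash
python3 -m creep '[{"dx":0,"dy":-0.015,"dz":0,"yaw":0,"hand":0.05},{"dx":-0.002,"dy":-0.045,"dz":0,"yaw":0,"hand":0.05},{"dx":-0.004,"dy":-0.09,"dz":0,"yaw":-3,"hand":0.05},{"dx":-0.006,"dy":-0.135,"dz":0,"yaw":-10,"hand":0.05},{"dx":-0.009,"dy":-0.18,"dz":0,"yaw":-18,"hand":0.04},{"dx":-0.012,"dy":-0.225,"dz":0,"yaw":-26,"hand":0.04},{"dx":-0.015,"dy":-0.27,"dz":0,"yaw":-34,"hand":0.04},{"dx":-0.018,"dy":-0.315,"dz":0,"yaw":-42,"hand":0.04},{"dx":-0.02,"dy":-0.352,"dz":0,"yaw":-50,"hand":0.04},{"dx":-0.02,"dy":-0.372,"dz":0,"yaw":-58,"hand":0.04}]'
python3 -m creep '[{"dx":0,"dy":0,"dz":0,"yaw":-8,"hand":0.04},{"dx":0,"dy":0,"dz":0,"yaw":-16,"hand":0.04},{"dx":0,"dy":0,"dz":0.01,"yaw":-24,"hand":0.04},{"dx":0,"dy":0,"dz":0.02,"yaw":-32,"hand":0.04},{"dx":0,"dy":0,"dz":0.03,"yaw":-38,"hand":0.04},{"dx":0,"dy":0,"dz":0.05,"yaw":-41,"hand":0.04},{"dx":0,"dy":0,"dz":0.07,"yaw":-41,"hand":0.04},{"dx":0,"dy":0,"dz":0.08,"yaw":-41,"hand":0.04},{"dx":0,"dy":0,"dz":0.08,"yaw":-41,"hand":0.04}]'
python3 - <<'E'
from h import *
print(state()["ee_pos"],state()["ee_rot"])
a=grab_frame("top")[:,:,::-1];b=grab_frame("side")[:,:,::-1]
cv2.imwrite("pics/top4.png",a);cv2.imwrite("pics/side4.png",b)
cv2.imwrite("pics/b4.png",np.vstack([np.hstack([cv2.resize(a[150:280,210:420],(400,248)),cv2.resize(b[110:240,200:410],(400,248))]),np.hstack([cv2.resize(a[140:240,300:460],(400,250)),cv2.resize(b[220:320,230:390],(400,250))])]))
E
```

```text
time_s: 10.5
ee_pos: [595.0, 150.5, 193.2]
ee_rot: [-179.8, 0.0, 58.5]
force: [0.1, -0.9, -1.1]
gripper_width: 40.1
time_s: 11.4
ee_pos: [595.1, 146.8, 112.2]
ee_rot: [-179.7, 0.0, 99.0]
force: [-0.5, 1.0, 0.5]
gripper_width: 40.0
[595.05527427 146.79267584 112.22043795] [-1.79720659e+02  1.00321667e-02  9.90239531e+01]
```

View pics/b4.png

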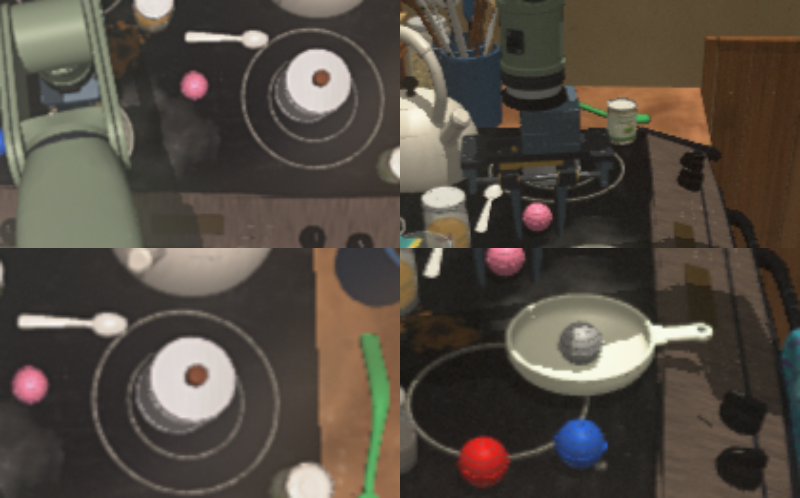

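```bash
python3 -m creep '[{"dx":0,"dy":0.0005,"dz":0.01,"yaw":0,"hand":0.04},{"dx":0,"dy":0.0005,"dz":0.025,"yaw":0,"hand":0.04},{"dx":0,"dy":0.0005,"dz":0.04,"yaw":0,"hand":0.04},{"dx":0,"dy":0.0005,"dz":0.055,"yaw":0,"hand":0.04},{"dx":0,"dy":0.0005,"dz":0.065,"yaw":0,"hand":0.04},{"dx":0,"dy":0.0005,"dz":0.07,"yaw":0,"hand":0.04},{"dx":0,"dy":0.0005,"dz":0.07,"yaw":0,"hand":0.04}]'
python3 -m creep '[{"dx":0,"dy":0,"dz":0,"yaw":0,"hand":0.04}]'
```

```text
time_s: 12.2
ee_pos: [597.2, 146.6, 44.0]
ee_rot: [-180.0, 0.0, 99.0]
force: [0.5, 0.2, -0.8]
gripper_width: 40.0
time_s: 12.3
ee_pos: [597.9, 146.7, 45.0]
ee_rot: [179.9, 0.0, 99.0]
force: [-0.4, 0.1, -0.1]
gripper_width: 40.1
```

```bash
python3 -m creep '[{"dx":0,"dy":0,"dz":0.006,"yaw":0,"hand":0.04},{"dx":0,"dy":0,"dz":0.012,"yaw":0,"hand":0.035},{"dx":0,"dy":0,"dz":0.016,"yaw":0,"hand":0.03},{"dx":0,"dy":0,"dz":0.017,"yaw":0,"hand":0.025},{"dx":0,"dy":0,"dz":0.017,"yaw":0,"hand":0.02},{"dx":0,"dy":0,"dz":0.017,"yaw":0,"hand":0.017},{"dx":0,"dy":0,"dz":0.017,"yaw":0,"hand":0.015},{"dx":0,"dy":0,"dz":0.017,"yaw":0,"hand":0.015}]' 5
python3 -m creep '[{"dx":0,"dy":0,"dz":0,"yaw":0,"hand":0.013},{"dx":0,"dy":0,"dz":0,"yaw":0,"hand":0.0115},{"dx":0,"dy":0,"dz":0,"yaw":0,"hand":0.01},{"dx":0,"dy":0,"dz":0,"yaw":0,"hand":0.009},{"dx":0,"dy":0,"dz":0,"yaw":0,"hand":0.008},{"dx":0,"dy":0,"dz":0,"yaw":0,"hand":0.007},{"dx":0,"dy":0,"dz":0,"yaw":0,"hand":0.006},{"dx":0,"dy":0,"dz":0,"yaw":0,"hand":0.005},{"dx":0,"dy":0,"dz":0,"yaw":0,"hand":0.004}]' 5
```

```text
time_s: 13.1
ee_pos: [597.5, 146.7, 27.6]
ee_rot: [180.0, 0.0, 99.0]
force: [0.8, -0.1, -0.9]
gripper_width: 14.7
time_s: 14.0
ee_pos: [597.3, 146.6, 27.4]
ee_rot: [-180.0, 0.0, 99.0]
force: [-0.4, -0.5, -1.4]
gripper_width: 5.3
```

```bash
python3 -m creep '[{"dx":0,"dy":0,"dz":0,"yaw":0,"hand":0.002},{"dx":0,"dy":0,"dz":0,"yaw":0,"hand":0.001}]' 20
python3 -m creep '[{"dx":0,"dy":0,"dz":0,"yaw":0,"hand":0},{"dx":0,"dy":0,"dz":0,"yaw":0,"hand":0},{"dx":0,"dy":0,"dz":0,"yaw":0,"hand":0}]' 60
python3 -m creep '[{"dx":0,"dy":0,"dz":-0.0005,"yaw":0,"hand":0},{"dx":0,"dy":0,"dz":-0.0015,"yaw":0,"hand":0},{"dx":0,"dy":0,"dz":-0.003,"yaw":0,"hand":0},{"dx":0,"dy":0,"dz":-0.005,"yaw":0,"hand":0},{"dx":0,"dy":0,"dz":-0.007,"yaw":0,"hand":0},{"dx":0,"dy":0,"dz":-0.009,"yaw":0,"hand":0},{"dx":0,"dy":0,"dz":-0.0105,"yaw":0,"hand":0},{"dx":0,"dy":0,"dz":-0.012,"yaw":0,"hand":0},{"dx":0,"dy":0,"dz":-0.012,"yaw":0,"hand":0}]' 60
python3 - <<'E'
from h import *
print(state()["force"],state()["torque"])
b=grab_frame("side")[:,:,::-1]
cv2.imwrite("pics/side5.png",b)
cv2.imwrite("pics/b5.png",cv2.resize(b[220:300,250:370],(720,480),interpolation=cv2.INTER_CUBIC))
E
```

```text
time_s: 14.2
ee_pos: [597.4, 146.5, 27.4]
ee_rot: [180.0, 0.0, 99.0]
force: [0.9, -1.4, 0.4]
gripper_width: 5.0
time_s: 14.5
ee_pos: [597.5, 146.6, 27.4]
ee_rot: [180.0, 0.0, 99.0]
force: [1.3, -0.0, -0.3]
gripper_width: 4.3
time_s: 15.4
ee_pos: [597.6, 146.7, 39.7]
ee_rot: [180.0, 0.0, 99.0]
force: [0.5, -0.4, -2.8]
gripper_width: 4.8
[ 0.49619279 -0.4293872  -2.80231819] [ 0.00917594 -0.38278382 -0.00135723]
```

View pics/b5.png

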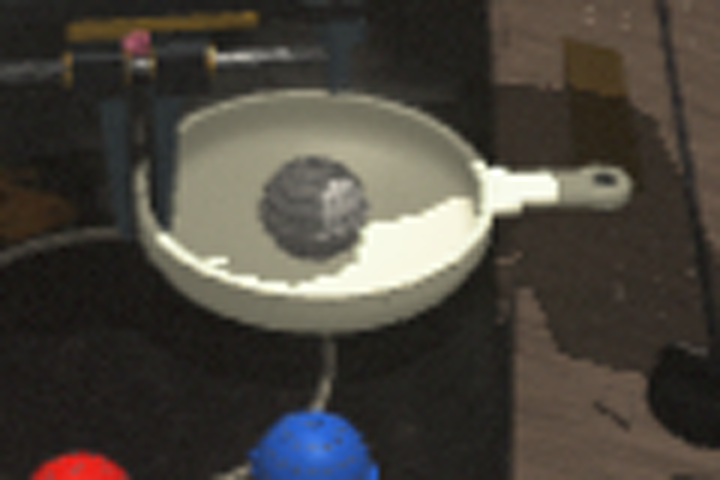

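Run:
```python
from h import *
a=np.radians(189.03);c=np.array([525.7,135])
for dz in(8,12,16): print(dz,proj("side",[*(c+135*np.array([np.cos(a),np.sin(a)])),32+dz]), "rim right mid", proj("side",[*(c+72.5*np.array([np.cos(a),np.sin(a)])),39+dz]))
print("ball",proj("side",[*c,27+12.2]), "tip obs 355.3 251")
for r in (np.pi/2,-np.pi/2): print(proj("side",[*(c+75*np.array([np.cos(r),np.sin(r)])),51.2]))
```

```text
8 [355.45423964 250.95130268] rim right mid [331.13464903 250.11750997]
12 [355.56614668 249.65048176] rim right mid [331.19871667 248.80652608]
16 [355.6784987  248.34448837] rim right mid [331.26304074 247.49029518]
ball [302.49612249 254.34975395] tip obs 355.3 251
[301.17686222 268.70172939]
[303.69596991 234.34699714]
```

```bash
python3 -m creep '[{"dx":0,"dy":0,"dz":-0.001,"yaw":0,"hand":0},{"dx":0,"dy":0,"dz":-0.003,"yaw":0,"hand":0},{"dx":0,"dy":0,"dz":-0.006,"yaw":0,"hand":0},{"dx":0,"dy":0,"dz":-0.01,"yaw":0,"hand":0},{"dx":0,"dy":0,"dz":-0.015,"yaw":0,"hand":0},{"dx":0,"dy":0,"dz":-0.021,"yaw":0,"hand":0},{"dx":0,"dy":0,"dz":-0.028,"yaw":0,"hand":0},{"dx":0,"dy":0,"dz":-0.036,"yaw":0,"hand":0},{"dx":0,"dy":0,"dz":-0.044,"yaw":0,"hand":0},{"dx":0,"dy":0,"dz":-0.052,"yaw":0,"hand":0}]' 60
python3 -m creep '[{"dx":0,"dy":0,"dz":-0.008,"yaw":0,"hand":0},{"dx":0,"dy":0,"dz":-0.016,"yaw":0,"hand":0},{"dx":0,"dy":0,"dz":-0.024,"yaw":0,"hand":0},{"dx":0,"dy":0,"dz":-0.032,"yaw":0,"hand":0},{"dx":0,"dy":0,"dz":-0.04,"yaw":0,"hand":0},{"dx":0,"dy":0,"dz":-0.048,"yaw":0,"hand":0},{"dx":0,"dy":0,"dz":-0.056,"yaw":0,"hand":0},{"dx":0,"dy":0,"dz":-0.064,"yaw":0,"hand":0},{"dx":0,"dy":0,"dz":-0.071,"yaw":0,"hand":0},{"dx":0,"dy":0,"dz":-0.077,"yaw":0,"hand":0}]' 60
python3 -m creep '[{"dx":0,"dy":0,"dz":-0.005,"yaw":0,"hand":0},{"dx":0,"dy":0,"dz":-0.009,"yaw":0,"hand":0},{"dx":0,"dy":0,"dz":-0.012,"yaw":0,"hand":0},{"dx":0,"dy":0,"dz":-0.014,"yaw":0,"hand":0},{"dx":0,"dy":0,"dz":-0.015,"yaw":0,"hand":0},{"dx":0,"dy":0,"dz":-0.015,"yaw":0,"hand":0}]' 60
python3 - <<'E'
from h import *
b=grab_frame("side")[:,:,::-1]; cv2.imwrite("pics/side6.png",b)
s=state();print(s["torque"],s["qpos"])
def ballpx(n,c):
    pass
# tool rows: rotate dish by -phi about its axis; grip offset r=72.5 in dir 9.03deg
y=s["ee_rot"][2]; ex=R.from_euler("xyz",s["ee_rot"],degrees=True).as_matrix()
for th in range(0,100,3):
    a0=np.radians(9.03);a=np.radians(9.03-th)
    d=72.5*np.array([np.cos(a)-np.cos(a0),np.sin(a)-np.sin(a0),0]); t=ex.T@d
    print(th,(t[:2]/1000).round(4),end="; ")
E
```

```text
time_s: 16.45
ee_pos: [597.5, 146.6, 92.3]
ee_rot: [180.0, 0.0, 99.0]
force: [0.7, -0.9, -3.5]
gripper_width: 4.4
time_s: 17.45
ee_pos: [597.5, 146.6, 169.1]
ee_rot: [180.0, 0.0, 99.0]
force: [-0.5, -0.3, -2.6]
gripper_width: 4.4
time_s: 18.05
ee_pos: [597.4, 146.6, 183.4]
ee_rot: [-180.0, 0.0, 99.0]
force: [-0.2, 0.6, -2.6]
gripper_width: 4.4
[ 0.03552889 -0.34076608  0.0062183 ] [ 1.27210791e+01  2.30419836e+01  8.69022473e+01 -6.81677370e-03
  7.00710964e+01  3.72133361e+00]
0 [0. 0.]; 3 [-0.0038 -0.0001]; 6 [-0.0076 -0.0004]; 9 [-0.0113 -0.0009]; 12 [-0.0151 -0.0016]; 15 [-0.0188 -0.0025]; 18 [-0.0224 -0.0035]; 21 [-0.026  -0.0048]; 24 [-0.0295 -0.0063]; 27 [-0.0329 -0.0079]; 30 [-0.0363 -0.0097]; 33 [-0.0395 -0.0117]; 36 [-0.0426 -0.0138]; 39 [-0.0456 -0.0161]; 42 [-0.0485 -0.0186]; 45 [-0.0513 -0.0212]; 48 [-0.0539 -0.024 ]; 51 [-0.0564 -0.0268]; 54 [-0.0587 -0.0299]; 57 [-0.0608 -0.033 ]; 60 [-0.0628 -0.0362]; 63 [-0.0646 -0.0396]; 66 [-0.0663 -0.043 ]; 69 [-0.0677 -0.0465]; 72 [-0.069  -0.0501]; 75 [-0.0701 -0.0537]; 78 [-0.0709 -0.0574]; 81 [-0.0716 -0.0611]; 84 [-0.0721 -0.0649]; 87 [-0.0724 -0.0687]; 90 [-0.0725 -0.0725]; 93 [-0.0724 -0.0763]; 96 [-0.0721 -0.08  ]; 99 [-0.0716 -0.0838];
```

```bash
python3 -m creep '[{"dx":-0.0006,"dy":0,"dz":0,"yaw":0.5,"hand":0},{"dx":-0.0019,"dy":0,"dz":0,"yaw":1.5,"hand":0},{"dx":-0.0038,"dy":-0.0001,"dz":0,"yaw":3,"hand":0},{"dx":-0.0063,"dy":-0.0003,"dz":0,"yaw":5,"hand":0},{"dx":-0.0095,"dy":-0.0006,"dz":0,"yaw":7.5,"hand":0},{"dx":-0.0126,"dy":-0.0011,"dz":0,"yaw":10,"hand":0},{"dx":-0.0163,"dy":-0.0019,"dz":0,"yaw":13,"hand":0},{"dx":-0.02,"dy":-0.0028,"dz":0,"yaw":16,"hand":0},{"dx":-0.0236,"dy":-0.0039,"dz":0,"yaw":19,"hand":0},{"dx":-0.0272,"dy":-0.0053,"dz":0,"yaw":22,"hand":0}]' 60
python3 -m creep '[{"dx":-0.0038,"dy":-0.0001,"dz":0,"yaw":3,"hand":0},{"dx":-0.0076,"dy":-0.0004,"dz":0,"yaw":6,"hand":0},{"dx":-0.0113,"dy":-0.0009,"dz":0,"yaw":9,"hand":0},{"dx":-0.0151,"dy":-0.0016,"dz":0,"yaw":12,"hand":0},{"dx":-0.0188,"dy":-0.0025,"dz":0,"yaw":15,"hand":0},{"dx":-0.0224,"dy":-0.0035,"dz":0,"yaw":18,"hand":0},{"dx":-0.026,"dy":-0.0048,"dz":0,"yaw":21,"hand":0},{"dx":-0.0295,"dy":-0.0063,"dz":0,"yaw":24,"hand":0},{"dx":-0.0329,"dy":-0.0079,"dz":0,"yaw":27,"hand":0},{"dx":-0.0363,"dy":-0.0097,"dz":0,"yaw":30,"hand":0}]' 60
python3 -c "
from h import *
cv2.imwrite('pics/side7.png',grab_frame('side')[:,:,::-1])"
python3 -m creep '[{"dx":-0.0038,"dy":-0.0001,"dz":0,"yaw":3,"hand":0},{"dx":-0.0076,"dy":-0.0004,"dz":0,"yaw":6,"hand":0},{"dx":-0.0113,"dy":-0.0009,"dz":0,"yaw":9,"hand":0},{"dx":-0.0151,"dy":-0.0016,"dz":0,"yaw":12,"hand":0},{"dx":-0.0188,"dy":-0.0025,"dz":0,"yaw":15,"hand":0},{"dx":-0.0224,"dy":-0.0035,"dz":0,"yaw":18,"hand":0},{"dx":-0.026,"dy":-0.0048,"dz":0,"yaw":21,"hand":0},{"dx":-0.0295,"dy":-0.0063,"dz":0,"yaw":24,"hand":0},{"dx":-0.0329,"dy":-0.0079,"dz":0,"yaw":27,"hand":0},{"dx":-0.0363,"dy":-0.0097,"dz":0,"yaw":30,"hand":0}]' 60
python3 -m creep '[{"dx":-0.0038,"dy":-0.0001,"dz":0,"yaw":3,"hand":0},{"dx":-0.0076,"dy":-0.0004,"dz":0,"yaw":6,"hand":0},{"dx":-0.0113,"dy":-0.0009,"dz":0,"yaw":9,"hand":0},{"dx":-0.0145,"dy":-0.0015,"dz":0,"yaw":11.5,"hand":0},{"dx":-0.0169,"dy":-0.002,"dz":0,"yaw":13.5,"hand":0},{"dx":-0.0188,"dy":-0.0025,"dz":0,"yaw":15,"hand":0},{"dx":-0.02,"dy":-0.0028,"dz":0,"yaw":16,"hand":0},{"dx":-0.0208,"dy":-0.0031,"dz":0,"yaw":16.7,"hand":0},{"dx":-0.0212,"dy":-0.0032,"dz":0,"yaw":17,"hand":0},{"dx":-0.0212,"dy":-0.0032,"dz":0,"yaw":17,"hand":0}]' 60
python3 - <<'E'
from h import *
a=grab_frame("top")[:,:,::-1];b=grab_frame("side")[:,:,::-1]
cv2.imwrite("pics/top8.png",a);cv2.imwrite("pics/side8.png",b)
cv2.imwrite("pics/b8.png",np.hstack([cv2.resize(a[130:290,180:340],(400,400)),cv2.resize(b[170:330,220:380],(400,400))]))
c=np.array([525.7,135]);z=183.2-27.4
for nm,p in (("tip",[525.7,270,z+32]),("ball",[525.7,135,z+27]),("rimL",[600.7,135,z+39]),("rimR",[450.7,135,z+39])): print(nm,proj("top",p),proj("side",p))
E
```

```text
time_s: 19.1
ee_pos: [596.4, 118.5, 183.4]
ee_rot: [180.0, 0.0, 76.8]
force: [0.1, 0.2, -1.8]
gripper_width: 4.7
time_s: 20.1
ee_pos: [578.6, 85.3, 183.4]
ee_rot: [180.0, 0.0, 46.8]
force: [0.6, 0.6, -2.8]
gripper_width: 4.8
time_s: 21.15
ee_pos: [546.7, 65.5, 183.4]
ee_rot: [180.0, 0.0, 16.9]
force: [-0.5, 0.2, -2.8]
gripper_width: 4.3
time_s: 22.15
ee_pos: [525.7, 62.7, 183.4]
ee_rot: [180.0, 0.0, 0.0]
force: [-0.2, 0.1, -3.4]
gripper_width: 4.7
tip [201.91205353 215.09084547] [300.04205384 233.13992969]
ball [251.63652475 216.58707005] [302.76118823 204.10541684]
rimL [252.34876943 188.83535632] [270.72965386 198.89296762]
rimR [250.21249553 243.80934554] [335.28871233 200.2241857 ]
```

View pics/b8.png

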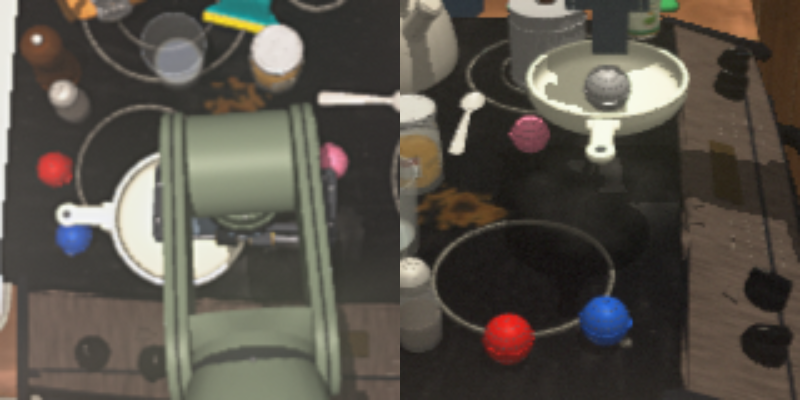

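Run:
```python
from h import *
im=cv2.imread("pics/top8.png"); hsv=cv2.cvtColor(im,cv2.COLOR_BGR2HSV)
m=((hsv[:,:,2]>130)&(hsv[:,:,1]<70))
P=[]
for u in range(206,222):
    v=np.where(m[205:228,u])[0]
    if len(v) and len(v)<16: w=onz("top",u,205+v.mean(),188)[:2]; P.append(w)
P=np.array(P); k=np.polyfit(P[:,1],P[:,0],1); print(len(P),"x at handle",P[:,0].mean(),"angle err deg",np.degrees(np.arctan(k[0])))
print("angle from centre",np.degrees(np.arctan2(P[:,0].mean()-525.7,P[:,1].mean()-135)))
# caddy lid circle at z=127 in side view: flange left/right rows vs level, and bystanders shift in side view
b=cv2.imread("pics/side8.png")
t0=cv2.imread("pics/top4.png");h2=cv2.cvtColor(t0,cv2.COLOR_BGR2HSV)
mm=np.zeros(m.shape,np.uint8); mm[160:230,345:410]=((h2[:,:,2]>150)&(h2[:,:,1]<60))[160:230,345:410]*255
c=max(cv2.findContours(mm,0,1)[0],key=cv2.contourArea)[:,0,:]
print("lid @127",circ([onz("top",u,v,127)[:2] for u,v in c]))
cv2.imwrite("pics/lid.png",cv2.resize(cv2.imread("pics/side4.png")[150:215,245:315],(700,585),interpolation=cv2.INTER_CUBIC))
print("flush lid: flange bottom near edge px",proj("side",[617,-176,105]),"top",proj("side",[617,-176,110]),"knob top",proj("side",[617,-226,137.5]), "knob if 8 high",proj("side",[617,-226,145.5]))
```

```text
16 x at handle 525.3421415153684 angle err deg -0.08980720080677294
angle from centre -0.19828749242678298
lid @127 (np.float64(614.2037335032433), np.float64(-220.81467830798658), np.float64(48.5427778772108))
flush lid: flange bottom near edge px [277.49309446 178.34948239] top [277.44963242 176.88171739] knob top [278.71177063 162.46906422] knob if 8 high [278.64744313 160.11629583]
```

View pics/side8.png

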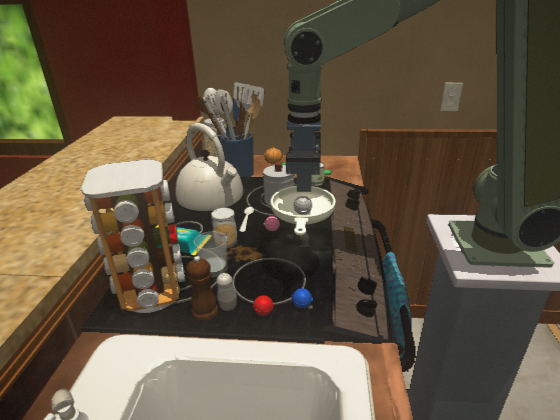

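Run:
```python
from h import *
t0=cv2.imread("pics/top4.png");h2=cv2.cvtColor(t0,cv2.COLOR_BGR2HSV)
mm=np.zeros(t0.shape[:2],np.uint8); mm[160:230,345:410]=((h2[:,:,2]>150)&(h2[:,:,1]<60))[160:230,345:410]*255
c=max(cv2.findContours(mm,0,1)[0],key=cv2.contourArea)[:,0,:]
print("lid@110",circ([onz("top",u,v,110)[:2] for u,v in c]))
k=np.zeros_like(mm); k[175:205,365:395]=((h2[:,:,1]>80)&(h2[:,:,2]<160)&((h2[:,:,0]<25)|(h2[:,:,0]>170)))[175:205,365:395]
v,u=np.where(k); print("knob",len(u),onz("top",u.mean(),v.mean(),137.5))
s=state(); print(s["time_s"],s["ee_pos"],s["ee_rot"],s["force"],abs(s["qvel"]).max(),s["gripper_width"])
from workcell import workorder; print(workorder.job_done())
```

```text
lid@110 (np.float64(617.5648042446251), np.float64(-224.75075465175644), np.float64(49.26178314983824))
knob 47 [ 616.39880314 -223.23654934  137.5       ]
22.25 [525.80666827  62.65712752 183.44568604] [ 1.79993653e+02 -4.77231333e-03  1.10042597e-02] [-0.05691695  0.41980142 -4.21127074] 0.10166386820459562 4.744577514112717
the job is handed in; nothing more can be done
None
```

The job is handed in at 22 s of the 64 s allowed. The lid is pushed home on the caddy. The dish is held still and level over the left half of the hob, with its handle pointing at the sink.

**Lid:** I gripped it by the knob and pushed it straight down, and it snapped past the seal. It stopped hard at a tool height of 115.0 mm, exactly where a flush lid should stop, with 11 N pressing. I then eased off and let go. From above it is centred on the caddy to about 1 mm. The knob reads 1–2 mm from the lid's centre, about the accuracy of the cameras.

**Dish:** I gripped the rim opposite the handle at 60 N, lifted it straight up, and only then turned it about its own axis.
- **Handle:** it is within about 0.2° of straight left.
- **Height and place:** the underside is about 155 mm above the hob, with the dish centre at y = +135 mm.
- **Ball and level:** the ball and rim edges are within about half a pixel of where a level, centred dish would put them. Just after lift-off I read a possible 1° sag at the handle, which the final picture did not show.

**Not checked:**
- I did not get an edge-on view of the seated lid, because the gripper and then the dish hid it. That it is flush rests on the height, the force and the top view.
- The bystanders look unmoved in the last side picture, but I did not measure them.

The first move command was refused because its rows left out the hand value. Nothing moved then.

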